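# Sort the stripped pump's parts into their trays

## Robot

A 6-joint arm with a two-finger parallel gripper is mounted at the origin on the work surface. World frame = base frame: x ahead of the robot, y to its left, z up, the work surface at z = 0. Lengths are in mm, angles in degrees, forces in N, time in s.
With the tool pointing down it reaches from about 350 to 850 mm from the base axis. Payload 8.1 kg.
Tool frame: the origin (TCP) lies midway between the tips of the shut fingers; the grasp point (between the pads) lies 19 mm behind it; z points along the fingers, y is the line along which they close (so a half turn about z gives the same grasp; the last joint's range is limited). The gripper opens to 85 mm and grips with 20 to 120 N. Pads are 22 mm wide; open, the fingers measure 114 mm over their backs; the gripper's body (76 mm by 85 mm) begins 54 mm behind the grasp point. The pads swing forward as they close: fully open they stand 13 mm farther back than shut.
Start: joints at [67.586, 7.471, 85.268, -0, 87.261, -4.893], TCP at [180.612, 572.175, 231.292] pointing down, gripper open.
Joint ranges: [-169.43, 169.43], [-51.17, 129.36], [1.28, 143.12], [-76.62, 256.62], [0, 156.53], [-152.29, 152.29]. Speed limits (degrees/s): [136.94, 136.94, 159.86, 180, 180, 180].

## Interface

Orientations are given as [roll, pitch, yaw] about the fixed x, y, z axes, in that order (R = Rz(yaw) Ry(pitch) Rx(roll)).
In Python, from bench import sense, snapshot, order, finder gives the robot as it stands.
- The arm moves only by the tool send_rows, never from a script. Its argument "steps" is a list of rows, each a list of 2 entries, a list of its own where there are three numbers: the shift along the world's x, y, z in units of 30 mm (1.0 is 30 mm), then the turn, a rotation vector about the world's x, y, z in rad. In form: [[[dx, dy, dz], [wx, wy, wz]], ...]. A call has 1 to 10 rows; each row is the pose to reach, as a shift and turn from the pose commanded when the call began; what a row does not reach only later rows make up. A row lasts 1/8 s, in which the tool goes at most 62.5 mm and 10.7 degrees, less where a joint would pass 70% of its speed; a pose out of reach is approached as far as the arm can. A call with a gripper value outside its range is refused whole. "fingers" is the closure, from 0 (fully open) to 1 (shut), set as the call begins (left out, the last holds). The fingers move at their own pace and stop on an object; "squeeze" is the grip in N (left out, the last holds). Time passes only in rows, so rows that repeat a pose let the fingers close. It gives the time, the measured TCP pose, the force, the opening and the grip force at its end, in the units of the state.
- sense(): the state, without advancing time (a new reading comes with each control period).
- snapshot(name): name is "scene" or "top"; returns a dict with "img" (384x512x3 uint8, red, green, blue), "K" (3x3 intrinsics, pixels), "pose" (4x4, takes a point from camera to world coordinates). Camera axes: x right, y up, looking along -z (the intrinsics and any distortion apply to the point x, -y, -z); pixel columns grow to the right and rows downward; lengths in mm; the calibration is good to about 2 mm. A picture is of the moment at which its call begins. There is no depth.
- order.hand_in(): hands the job in; it is judged then, once.
Trained networks look in the newest picture that a camera, given by its name, has taken for a name from the list of things; names that differ only in an ending like _2 or _b are one class to them, and where a whole thing is asked for, a point or a joint stands for the part that bears it (a point fixed in the world has none). Each returns a list of dicts, best first, with "confidence" (0 to 1); they miss things now and then, are a little off and sometimes report something else, mostly with a low value. They report only what shows in the picture. A call takes as long as a camera call. They do not tell look-alikes from the thing itself.
- finder.find_in(label, camera): "box" ([left, top, width, height] as shares, 0 to 1, of the picture: columns of its width, rows of its height, round what is visible of it).
- finder.trace(label, camera): "mask" (384x512 bool, what is visible of it) and "box" ([left, top, width, height] as shares, 0 to 1, of the picture: columns of its width, rows of its height, round what is visible of it).
- finder.pinpoint(label, camera): "at" ([column, row] as shares, 0 to 1, of the picture: columns of its width, rows of its height: a listed point, or the origin of a listed thing).
The state is a dict: "time": time; "joint_pos": joint angles; "qd": joint speeds; "joint_efforts": joint torques, N m; "tool_pos": TCP position; "tcp_rot": TCP orientation; "ft_force": force on the tool from outside, world axes, zero at the start; "wrist_torque": the same for the moment, N m; "finger_gap": finger opening in mm; "grip_force": force on a finger pad.
Only numpy, scipy, OpenCV 4.12 (cv2) and the standard library are available. Lean on these libraries where they do the work, as an engineer would, in place of code of your own. Each camera call takes 0.05 s, during which the arm holds its last target. There are 200 camera calls.

## Task

Sort the parts of the stripped pump: both shaft keys into the long narrow tray, both hexagonal nuts into the wide tray, and the brass shaft sleeve standing upright in the round dish. Set each part down gently, lying flat on its tray's floor, not dropped and not on top of another part or the rim, and leave the spanner and the screwdriver where they lie.

Things in the scene. Friction and masses are not known exactly. Their poses are not given: they have to be found in the camera images.
- nut_a_center (a point): A hexagonal steel nut with a through hole of about 21 mm, 36 mm across flats, 42 mm across corners, 20 mm high, 110 g, lying flat on the bench. The point is its centre, 10 mm above its underside. Its flats face its own x axis and every 60 degrees from it. Identical to the other nut.
- nut_b_center (a point): A hexagonal steel nut with a through hole of about 21 mm, 36 mm across flats, 42 mm across corners, 20 mm high, 110 g, lying flat on the bench. The point is its centre, 10 mm above its underside. Its flats face its own x axis and every 60 degrees from it. Identical to the other nut.
- key_a_center (a point): A shaft key: a solid flat steel bar with rounded ends, 60 long (its own x) x 16 wide (its own y) x 12 mm high, 85 g, lying flat on the bench at any yaw. The point is its centre, 6 mm above its underside. Identical to the other key.
- key_b_center (a point): A shaft key: a solid flat steel bar with rounded ends, 60 long (its own x) x 16 wide (its own y) x 12 mm high, 85 g, lying flat on the bench at any yaw. The point is its centre, 6 mm above its underside. Identical to the other key.
- sleeve_mid (a point): The shaft sleeve: a plain brass tube, 44 mm outside and 32 mm inside diameter, 45 mm tall, 270 g, standing upright on the bench. The point is its centre, 22.5 mm above its underside; z is the tube's axis.
- long_tray: The long narrow tray, grey sheet steel, fixed to the bench: outside 86 (own x) x 176 (own y) x 16 mm high, walls and floor 3 mm thick, so 80 x 170 mm inside, enough for the two keys end to end along its y. Origin: centre of its underside, on the bench.
- wide_tray: The wide, nearly square tray, grey sheet steel, fixed to the bench: outside 106 (own x) x 126 (own y) x 16 mm high, walls and floor 3 mm thick, so 100 x 120 mm inside, enough for the two nuts side by side along its y. Origin: centre of its underside, on the bench.
- round_dish: The round dish, grey sheet steel, fixed to the bench: 100 mm outside diameter, 16 mm high, walls and floor 3 mm thick. Origin: centre of its underside, on the bench.
- spanner_grip (a point): A spanner, 160 mm long, under 30 mm wide and under 20 mm high, lying loose on the bench among the parts, pointing away from the robot (along x); not part of the job. The point is on its handle. A small brush of the same length, no part of the job either, lies among the parts in the same way.
- screwdriver_grip (a point): A screwdriver with a black handle, 160 mm long, under 35 mm wide and high, lying loose on the bench among the parts, pointing away from the robot (along x); not part of the job. The point is on its handle. Everything else on the bench (pump, vice, stock bins, hammer, jar) stands outside the area of the parts and trays, along the sides and the back, and is less than 0.22 m high.
There are look-alikes about, which are no part of the job. Leave any blue or brown look-alike of the part that bears key_a_center alone. What is shaped like the part that bears nut_a_center but green or orange is not meant.

How it is judged (in metres and radians):
At the end, for the whole second after the job is handed in: Both keys lie on the long tray's floor (centres under 14.5 mm above the bench) and both nuts flat on the wide tray's floor (centres under 16.5 mm); the sleeve stands upright (within 0.15 rad) on the round dish's floor, within 27 mm of its centre; all at rest and released (x of key_a_center in the frame of long_tray between -0.034 and 0.034 m and y of key_a_center in the frame of long_tray between -0.079 and 0.079 m and height (world z) of each of key_a_center, key_b_center below 0.0145 m and x of key_b_center in the frame of long_tray between -0.034 and 0.034 m and y of key_b_center in the frame of long_tray between -0.079 and 0.079 m and x of nut_a_center in the frame of wide_tray between -0.034 and 0.034 m and y of nut_a_center in the frame of wide_tray between -0.044 and 0.044 m and height (world z) of each of nut_a_center, nut_b_center below 0.0165 m and x of nut_b_center in the frame of wide_tray between -0.034 and 0.034 m and y of nut_b_center in the frame of wide_tray between -0.044 and 0.044 m and horizontal distance between sleeve_mid and round_dish below 0.027 m and height (world z) of sleeve_mid below 0.029 m and angle between the z axis of sleeve_mid and the z axis of round_dish, either way round below 0.15 rad and linear speed of each of nut_a, nut_b, key_a, key_b, sleeve below 0.02 m/s and angular speed of each of nut_a, nut_b, key_a, key_b, sleeve below 0.2 rad/s); the robot touches nothing.
It fails at once if the spanner or the screwdriver is shifted by more than 25 mm (distance of any of spanner_grip, screwdriver_grip from where it was at the start of the episode above 0.025 m).
It fails at once if a part is dropped or thrown into its tray (faster than 0.65 m/s just above the tray's floor, as after a fall of more than about 25 mm) ((linear speed of nut_a above 0.65 m/s and height (world z) of nut_a_center below 0.055 m and horizontal distance between nut_a_center and wide_tray below 0.09 m) or (linear speed of nut_b above 0.65 m/s and height (world z) of nut_b_center below 0.055 m and horizontal distance between nut_b_center and wide_tray below 0.09 m) or (linear speed of key_a above 0.65 m/s and height (world z) of key_a_center below 0.055 m and horizontal distance between key_a_center and long_tray below 0.09 m) or (linear speed of key_b above 0.65 m/s and height (world z) of key_b_center below 0.055 m and horizontal distance between key_b_center and long_tray below 0.09 m) or (linear speed of sleeve above 0.65 m/s and height (world z) of sleeve_mid below 0.055 m and horizontal distance between sleeve_mid and round_dish below 0.09 m)).
It also fails if it takes over 120 s, if anything falls off the work surface, if the arm or the gripper's body presses on something with over 40 N, if the wrist force passes 120 N, or if a joint passes its speed limit or range.

## Working session

There is one attempt and no reset: what is moved stays moved. The work goes in short steps, Python scripts to look and compute and a tool call to move; the robot and the scene stay as the last step left them, time stands still between calls to the robot, and variables do not carry over. Pictures are saved under pics/ and viewed, at most 14 in all, crops included, and the job is handed in when it is done.

Besides the shell and the picture viewer there is one more tool, called after ">>>" by a JSON object that holds its "name" and its "arguments". send_rows: Moves the arm, as the interface text tells. Its arguments: {"type":"object","properties":{"steps":{"type":"array"},"fingers":{"type":"number"},"squeeze":{"type":"number"}},"required":["steps"]}

```bash
mkdir -p pics; cat > h.py <<'E'
import numpy as np,cv2
from bench import sense,snapshot,order,finder
def ray(s,u,v,z):
    K,P=np.array(s["K"]),np.array(s["pose"])
    d=np.linalg.inv(K)@[u,v,1]; d=P[:3,:3]@[d[0],-d[1],-d[2]]
    o=P[:3,3]; return (o+d*(z-o[2])/d[2])[:2]
def save(n,img): cv2.imwrite(f"pics/{n}.png",img[...,::-1])
E
python3 - <<'E'
from h import *
print({k:np.round(v,2) for k,v in sense().items()})
for c in ["top","scene"]:
    s=snapshot(c); save(c+"0",cv2.resize(s["img"],(800,600))); print(c,s.keys(),np.round(s["K"],1).tolist(),np.round(s["pose"],3).tolist())
    if c=="scene": continue
    for n,z in dict(nut_a_center=10,key_a_center=6,sleeve_mid=22.5,long_tray=0,wide_tray=0,round_dish=0,spanner_grip=8,screwdriver_grip=15).items():
        for d in finder.pinpoint(n,c):
            u,v=d["at"][0]*512,d["at"][1]*384; print(n,round(d["confidence"],2),round(u),round(v),np.round(ray(s,u,v,z)), s["img"][int(v),int(u)])
E
```

```text
{'time': np.float64(0.0), 'joint_pos': array([67.59,  7.52, 85.33, -0.  , 87.26, -4.89]), 'qd': array([-0.05,  0.  ,  0.04, -0.05, -0.02,  0.03]), 'joint_efforts': array([-0.000e+00, -5.694e+01, -5.005e+01, -0.000e+00,  1.000e-02,
        0.000e+00]), 'tool_pos': array([180.4 , 571.64, 230.21]), 'tcp_rot': array([-1.7989e+02, -1.0000e-02,  1.6248e+02]), 'ft_force': array([ 0.76, -0.82, -0.01]), 'wrist_torque': array([-0.02, -0.05, -0.  ]), 'grip_force': np.float64(0.0), 'finger_gap': np.float64(85.49)}
top dict_keys(['img', 'K', 'pose']) [[401.4, 0.0, 260.3], [0.0, 401.4, 187.5], [0.0, 0.0, 1.0]] [[0.008, 0.983, -0.185, 299.797], [-1.0, 0.008, 0.001, -37.662], [0.003, 0.185, 0.983, 991.298], [0.0, 0.0, 0.0, 1.0]]
nut_a_center 0.67 393 194 [ 472. -369.] [ 67 115 177]
nut_a_center 0.64 109 198 [455. 334.] [210 208 208]
nut_a_center 0.51 394 155 [ 572. -375.] [ 86 180 116]
key_a_center 0.59 310 256 [ 317. -160.] [ 71 118 177]
key_a_center 0.52 247 204 [443.  -7.] [218 218 218]
key_a_center 0.48 247 246 [341.  -8.] [165 121  88]
sleeve_mid 0.52 325 211 [ 427. -196.] [ 72 120 180]
long_tray 0.76 332 141 [ 611. -222.] [175 177 182]
long_tray 0.3 240 138 [615.  15.] [175 178 183]
wide_tray 0.33 332 144 [ 602. -223.] [176 180 183]
wide_tray 0.26 106 195 [465. 347.] [209 210 210]
round_dish 0.7 155 143 [600. 232.] [177 181 185]
screwdriver_grip 0.74 209 229 [380.  86.] [50 52 54]
screwdriver_grip 0.2 239 139 [610.  16.] [176 179 183]
scene dict_keys(['img', 'K', 'pose']) [[407.9, 0.0, 260.1], [0.0, 407.9, 186.4], [0.0, 0.0, 1.0]] [[-0.355, -0.703, 0.617, 1225.159], [0.935, -0.277, 0.222, 221.601], [0.015, 0.655, 0.755, 987.131], [0.0, 0.0, 0.0, 1.0]]
```

View pics/top0.png

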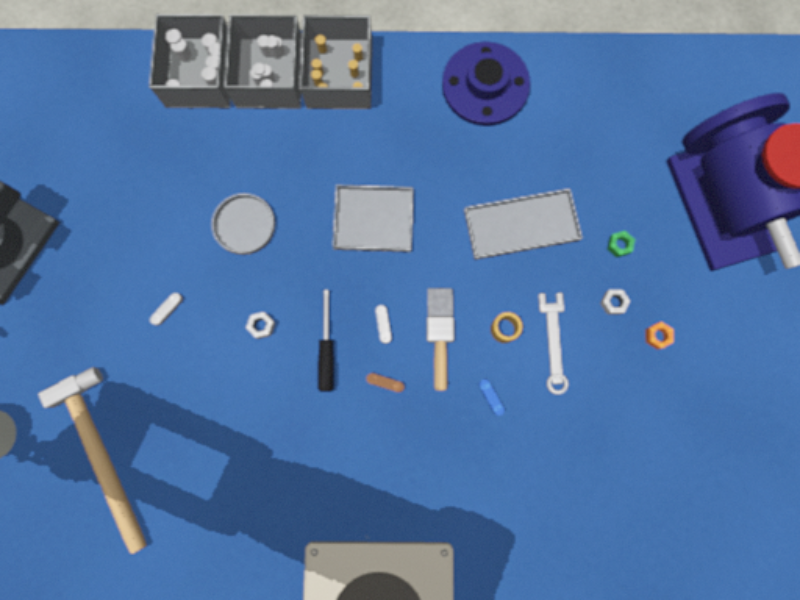

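View pics/scene0.png

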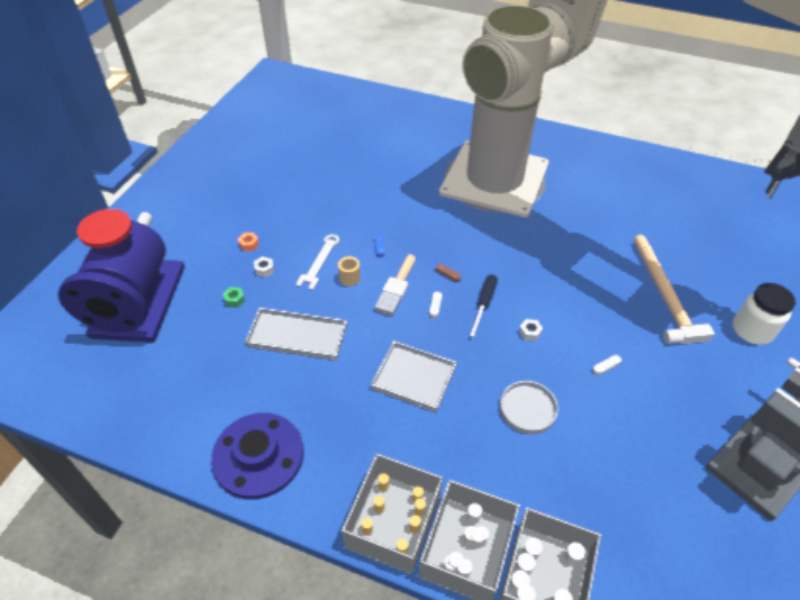

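Top view (800 px scale): the silver keys are at (166,308) and (383,323), the steel nuts at (260,324) and (616,301), and the brass sleeve at (507,326). The trays are the dish at (243,223), the wide tray at (373,218) and the long tray at (523,223). I'll fit prism models to colour masks in both cameras.

```bash
cat >> h.py <<'E'
from scipy.optimize import minimize
def proj(s,p):
    K,P=np.array(s["K"]),np.array(s["pose"])
    q=(np.asarray(p,float)-P[:3,3])@P[:3,:3]; q=q*[1,-1,-1]@K.T
    return q[:,:2]/q[:,2:]
def stadium(l,w):
    a=np.linspace(-np.pi/2,np.pi/2,9); r=w/2
    e=np.c_[np.cos(a)*r+l/2-r,np.sin(a)*r]; return np.r_[e,-e]
def ngon(r,n,o=0):
    a=np.arange(n)*2*np.pi/n+o; return np.c_[np.cos(a),np.sin(a)]*r
def box(a,b): return np.array([[a,b],[-a,b],[-a,-b],[a,-b]])/2.
SH=dict(key=(stadium(60,16),12,0),nut=(ngon(20.8,6,np.pi/6),20,0),sleeve=(ngon(22,32),45,0),long=(box(86,176),16,0),wide=(box(106,126),16,0),dish=(ngon(50,40),16,0))
def fit(s,kind,xy,yaws=(0,),r=60,z0=0):
    """hull-silhouette fit of a prism; mask = not-blue pixels near xy"""
    sh,h,_=SH[kind]
    im=s["img"]; hsv=cv2.cvtColor(im,cv2.COLOR_RGB2HSV).astype(float)
    m=np.clip((150-hsv[...,1])/60,0,1)*np.clip((hsv[...,2]-60)/40,0,1)
    if z0: m=np.clip((hsv[...,2]-190)/15,0,1)
    if kind=="sleeve": m=((hsv[...,0]<30)&(hsv[...,2]>40)).astype(float)
    c=proj(s,[[*xy,z0+h/2]])[0]; f=4; R=int(r*.42)+2
    u0,v0=int(c[0])-R,int(c[1])-R
    M=cv2.resize(m[v0:v0+2*R,u0:u0+2*R],None,fx=f,fy=f,interpolation=cv2.INTER_LINEAR)
    def ren(p):
        C,S=np.cos(p[2]),np.sin(p[2]); q=sh@[[C,S],[-S,C]]+p[:2]
        q=np.r_[np.c_[q,0*q[:,0]+z0],np.c_[q,0*q[:,0]+z0+h]]
        uv=(proj(s,q)+.5-[u0,v0])*f-.5
        H=cv2.convexHull(uv.astype(np.float32))
        a=np.zeros(M.shape,np.uint8); cv2.fillPoly(a,[np.round(H*16).astype(np.int32)],255,cv2.LINE_AA,4)
        return cv2.GaussianBlur(a/255.,(0,0),1.5)
    if kind=="nut" or kind=="sleeve": # fill hole
        k=(M>.5).astype(np.uint8); cs,_=cv2.findContours(k,cv2.RETR_EXTERNAL,cv2.CHAIN_APPROX_NONE)
        k*=0; cv2.drawContours(k,cs,-1,1,-1); M=np.maximum(M,k)
    best=None
    for y in yaws:
        o=minimize(lambda p:np.abs(ren(p)-M).sum(),[*xy,y],method="Nelder-Mead",options=dict(initial_simplex=np.array([[*xy,y]]*4)+np.array([[0,0,0],[8,0,0],[0,8,0],[0,0,.3]]),xatol=.05,fatol=.5))
        if best is None or o.fun<best.fun: best=o
    p=best.x; return np.round([p[0],p[1],np.degrees(p[2]),best.fun/M.sum()],2)
E
python3 - <<'E'
from h import *
ss=[snapshot("top"),snapshot("scene")]
k=512/800; d=np.radians
L=[("key",(166,308),[-1.2,-.8,-.4,.4,.8,1.2],6),("key",(383,323),[-.3,0,.3],6),("nut",(260,324),[-.4,0,.4],10),("nut",(616,301),[-.4,0,.4],10),("sleeve",(507,326),[0],22),
("long",(523,223),[-.2,.1,.2],8),("wide",(373,218),[0],8),("dish",(243,223),[0],8)]
for n,uv,y,z in L:
    xy=ray(ss[0],uv[0]*k,uv[1]*k,z)
    print(n,xy.round(),[fit(s,n,xy,y,{"long":120,"wide":95,"dish":75,"key":50}.get(n,45)).tolist() for s in ss])
E
```

```text
key [458. 343.] [[457.33, 345.17, -39.08, 0.14], [455.62, 343.59, 139.84, 0.11]]
key [437.  -2.] [[435.91, -1.12, 4.83, 0.26], [434.37, -1.38, 6.27, 0.71]]
nut [433. 192.] [[432.24, 192.93, 5.66, 0.16], [430.71, 191.2, 5.51, 0.13]]
nut [ 474. -372.] [[474.73, -369.98, -2.36, 0.15], [472.35, -368.82, -12.25, 0.45]]
sleeve [ 431. -196.] [[429.97, -193.86, 9.22, 0.1], [427.32, -192.98, 6.6, 0.14]]
long [ 603. -228.] [[603.04, -226.39, 11.0, 0.09], [601.34, -225.74, 11.3, 0.32]]
wide [609.  17.] [[610.59, 17.9, -1.62, 0.04], [609.05, 17.36, -1.26, 0.09]]
dish [599. 228.] [[598.86, 229.07, 4.96, 0.03], [597.18, 228.22, 10.89, 0.02]]
```

Both cameras agree to about 2 mm. First move: above key A, staying high over the jar before descending.

>>> {"name": "send_rows", "arguments": {"steps": [[[9.2,-7.6,0],[0,0,-0.384]],[[9.2,-7.6,0],[0,0,-0.384]],[[9.2,-7.6,0],[0,0,-0.384]],[[9.2,-7.6,0],[0,0,-0.384]],[[9.2,-7.6,0],[0,0,-0.384]],[[9.2,-7.6,0],[0,0,-0.384]],[[9.2,-7.6,-4.4],[0,0,-0.384]],[[9.2,-7.6,-4.4],[0,0,-0.384]],[[9.2,-7.6,-4.4],[0,0,-0.384]],[[9.2,-7.6,-4.4],[0,0,-0.384]]], "fingers": 0.4, "squeeze": 60}}

```text
time: 1.85
tool_pos: [457.0, 344.6, 100.7]
tcp_rot: [180.0, 0.0, 140.5]
ft_force: [0.9, 0.3, -0.1]
finger_gap: 51.2
grip_force: 0.0
```

>>> {"name": "send_rows", "arguments": {"steps": [[[0,0,-1.2],[0,0,0]],[[0,0,-2.2],[0,0,0]],[[0,0,-2.9],[0,0,0]],[[0,0,-3.18],[0,0,0]],[[0,0,-3.18],[0,0,0]]]}}

```text
time: 2.48
tool_pos: [457.9, 345.2, 5.9]
tcp_rot: [179.9, 0.1, 140.5]
ft_force: [0.3, -0.9, 0.1]
finger_gap: 51.3
grip_force: 0.0
```

>>> {"name": "send_rows", "arguments": {"steps": [[[0,0,0],[0,0,0]],[[0,0,0],[0,0,0]],[[0,0,0],[0,0,0]],[[0,0,0],[0,0,0]],[[0,0,0],[0,0,0]],[[0,0,0],[0,0,0]]], "fingers": 1}}

```text
time: 3.22
tool_pos: [457.6, 344.8, 5.5]
tcp_rot: [179.9, 0.0, 140.5]
ft_force: [-1.7, -0.6, 6.0]
finger_gap: 13.9
grip_force: 59.0
```

>>> {"name": "send_rows", "arguments": {"steps": [[[0,0,0.5],[0,0,0]],[[0,0,1.5],[0,0,0]],[[0,0,2.5],[0,0,0]],[[0,0,3],[0,0,0]],[[0,0,3],[0,0,0]]]}}

```text
time: 3.85
tool_pos: [457.5, 344.7, 95.5]
tcp_rot: [179.8, 0.1, 140.5]
ft_force: [0.7, -0.6, -1.5]
finger_gap: 13.6
grip_force: 58.8
```

```bash
python3 - <<'E'
from h import *
a=snapshot("top");b=snapshot("scene")
def crop(s,p,r=45):
    u,v=proj(s,[p])[0].astype(int); u=np.clip(u,r,512-r);v=np.clip(v,r,384-r);return cv2.resize(s["img"][v-r:v+r,u-r:u+r],(400,400),interpolation=cv2.INTER_CUBIC)
save("k1",np.hstack([crop(a,[456,344,90]),crop(b,[456,344,90])]))
E
```

```text
(no output)
```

View pics/k1.png

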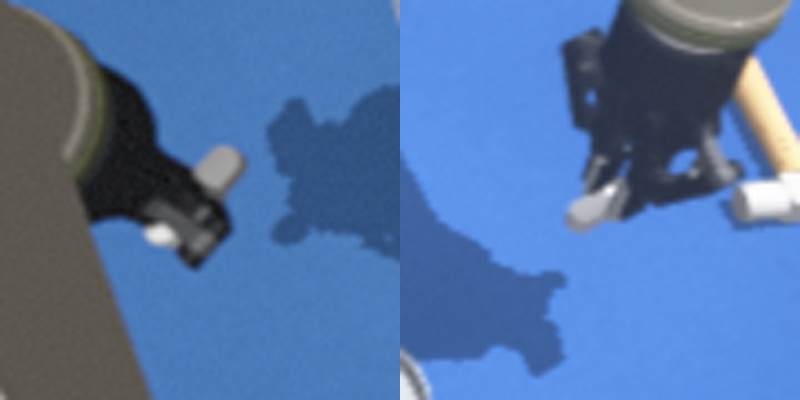

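The key is held level between the pads, at (200,175) in the left crop. I'll carry it to the long tray.

>>> {"name": "send_rows", "arguments": {"steps": [[[0.23,-0.9,0],[0,0,-0.03]],[[0.7,-2.7,0],[0,0,-0.1]],[[1.2,-4.6,0],[0,0,-0.18]],[[1.7,-6.5,0],[0,0,-0.26]],[[2.2,-8.5,0],[0,0,-0.34]],[[2.7,-10.5,0],[0,0,-0.42]],[[3.2,-12.4,0],[0,0,-0.5]],[[3.7,-14.3,0],[0,0,-0.58]],[[4.2,-16.2,0],[0,0,-0.65]],[[4.61,-17.76,0],[0,0,-0.688]]]}}

```text
time: 5.2
tool_pos: [594.0, -190.6, 91.8]
tcp_rot: [-179.9, -0.1, 100.9]
ft_force: [1.1, 0.2, 0.2]
finger_gap: 13.5
grip_force: 58.8
```

>>> {"name": "send_rows", "arguments": {"steps": [[[0,0,0],[0,0,0]],[[0,0,-1],[0,0,0]],[[0,0,-1.8],[0,0,0]],[[0,0,-2.3],[0,0,0]],[[0,0,-2.55],[0,0,0]],[[0,0,-2.7],[0,0,0]],[[0,0,-2.8],[0,0,0]],[[0,0,-2.88],[0,0,0]],[[0,0,-2.88],[0,0,0]]]}}

```text
time: 6.32
tool_pos: [595.5, -188.8, 8.5]
tcp_rot: [179.9, 0.0, 101.1]
ft_force: [-0.9, 1.7, 4.1]
finger_gap: 13.7
grip_force: 59.4
```

>>> {"name": "send_rows", "arguments": {"steps": [[[0,0,0],[0,0,0]],[[0,0,0],[0,0,0]],[[0,0,0],[0,0,0]],[[0,0,0],[0,0,0]]], "fingers": 0.6}}

```text
time: 6.82
tool_pos: [594.9, -188.6, 7.4]
tcp_rot: [-180.0, -0.0, 101.1]
ft_force: [-0.8, -0.3, -0.3]
finger_gap: 34.1
grip_force: 0.0
```

>>> {"name": "send_rows", "arguments": {"steps": [[[0,0,0.7],[0,0,0]],[[0,0,2],[0,0,0]],[[0,0,3.08],[0,0,0]],[[0,0,3.08],[0,0,0]]]}}

```text
time: 7.32
tool_pos: [598.0, -189.8, 105.8]
tcp_rot: [179.6, 0.3, 101.1]
ft_force: [-0.2, 0.8, 0.5]
finger_gap: 34.5
grip_force: 0.0
```

>>> {"name": "send_rows", "arguments": {"steps": [[[-5.32,6.25,0],[0,0,1.473]],[[-5.32,6.25,0],[0,0,1.473]],[[-5.32,6.25,0],[0,0,1.473]],[[-5.32,6.25,0],[0,0,1.473]],[[-5.32,6.25,0],[0,0,1.473]],[[-5.32,6.25,0],[0,0,1.473]],[[-5.32,6.25,0],[0,0,1.473]],[[-5.32,6.25,0],[0,0,1.473]],[[-5.32,6.25,0],[0,0,1.473]],[[-5.32,6.25,0],[0,0,1.473]]], "fingers": 0.4}}

```text
time: 8.57
tool_pos: [435.2, -1.1, 99.9]
tcp_rot: [180.0, -0.0, -174.8]
ft_force: [-0.4, 0.7, -0.7]
finger_gap: 50.9
grip_force: 0.0
```

```bash
python3 - <<'E'
from h import *
a=snapshot("top");b=snapshot("scene")
for s in (a,b):
    print(fit(s,"key",(594.9,-188.7),[-1.4],45,3))
def crop(s,p,r=60):
    u,v=proj(s,[p])[0].astype(int); return cv2.resize(s["img"][v-r:v+r,u-r:u+r],(400,400),interpolation=cv2.INTER_CUBIC)
save("t1",np.hstack([crop(a,[602,-226,3]),crop(b,[602,-226,3])]))
E
```

```text
[ 5.9869e+02 -1.9107e+02 -7.7390e+01  5.5000e-01]
[ 575.76 -176.1   -66.64    0.88]
```

View pics/t1.png

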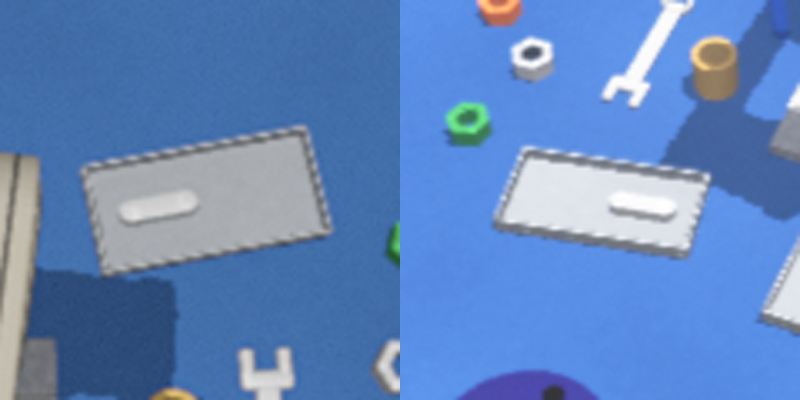

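Key A lies flat in the left half of the long tray, at (160,205) in the left crop. Next is key B.

>>> {"name": "send_rows", "arguments": {"steps": [[[0,0,-1.2],[0,0,0]],[[0,0,-2.2],[0,0,0]],[[0,0,-2.9],[0,0,0]],[[0,0,-3.2],[0,0,0]],[[0,0,-3.2],[0,0,0]]]}}

```text
time: 9.3
tool_pos: [435.0, -1.1, 3.7]
tcp_rot: [180.0, -0.1, -174.6]
ft_force: [0.2, -0.4, 0.1]
finger_gap: 50.9
grip_force: 0.0
```

>>> {"name": "send_rows", "arguments": {"steps": [[[0,0,0],[0,0,0]],[[0,0,0],[0,0,0]],[[0,0,0],[0,0,0]],[[0,0,0],[0,0,0]],[[0,0,0],[0,0,0]],[[0,0,0],[0,0,0]]], "fingers": 1}}

```text
time: 10.05
tool_pos: [436.4, -1.3, 5.2]
tcp_rot: [-180.0, 0.1, -174.5]
ft_force: [-1.8, -0.2, 6.2]
finger_gap: 13.7
grip_force: 57.7
```

>>> {"name": "send_rows", "arguments": {"steps": [[[0,0,0.5],[0,0,0]],[[0,0,1.5],[0,0,0]],[[0,0,2.5],[0,0,0]],[[0,0,3],[0,0,0]],[[0,0,3],[0,0,0]]]}}

```text
time: 10.68
tool_pos: [436.4, -1.3, 95.4]
tcp_rot: [-180.0, 0.2, -174.5]
ft_force: [-0.4, 0.4, -1.2]
finger_gap: 14.2
grip_force: 57.9
```

>>> {"name": "send_rows", "arguments": {"steps": [[[0.4,-0.6,0],[0,0,-0.16]],[[1,-1.5,0],[0,0,-0.33]],[[1.7,-2.6,0],[0,0,-0.5]],[[2.5,-3.8,0],[0,0,-0.67]],[[3.3,-5,0],[0,0,-0.84]],[[4,-6,0],[0,0,-1.01]],[[4.7,-7,0],[0,0,-1.18]],[[5.3,-7.9,0],[0,0,-1.35]],[[5.7,-8.6,0],[0,0,-1.473]],[[5.81,-8.74,0],[0,0,-1.473]]]}}

```text
time: 11.92
tool_pos: [609.0, -264.1, 91.7]
tcp_rot: [-179.9, -0.1, 101.0]
ft_force: [-0.4, 0.5, -0.8]
finger_gap: 14.1
grip_force: 57.9
```

>>> {"name": "send_rows", "arguments": {"steps": [[[0,0,0],[0,0,0]],[[0,0,-1],[0,0,0]],[[0,0,-1.8],[0,0,0]],[[0,0,-2.3],[0,0,0]],[[0,0,-2.55],[0,0,0]],[[0,0,-2.7],[0,0,0]],[[0,0,-2.8],[0,0,0]],[[0,0,-2.88],[0,0,0]],[[0,0,-2.88],[0,0,0]]]}}

```text
time: 13.05
tool_pos: [610.1, -263.6, 8.3]
tcp_rot: [179.9, 0.0, 101.1]
ft_force: [-0.6, 0.2, 2.3]
finger_gap: 13.9
grip_force: 58.2
```

>>> {"name": "send_rows", "arguments": {"steps": [[[0,0,0],[0,0,0]],[[0,0,0],[0,0,0]],[[0,0,0],[0,0,0]],[[0,0,0],[0,0,0]]], "fingers": 0.6}}

```text
time: 13.55
tool_pos: [609.6, -263.3, 7.4]
tcp_rot: [-180.0, -0.0, 101.1]
ft_force: [0.0, 0.0, 1.3]
finger_gap: 33.5
grip_force: 0.0
```

>>> {"name": "send_rows", "arguments": {"steps": [[[0,0,0.7],[0,0,0]],[[0,0,2],[0,0,0]],[[0,0,3.08],[0,0,0]],[[0,0,3.08],[0,0,0]]]}}

```text
time: 14.05
tool_pos: [612.6, -264.9, 106.2]
tcp_rot: [179.6, 0.3, 101.1]
ft_force: [0.3, 0.3, 1.0]
finger_gap: 33.8
grip_force: 0.0
```

>>> {"name": "send_rows", "arguments": {"steps": [[[-4.54,-3.54,0],[0,0,-0.26]],[[-4.54,-3.54,0],[0,0,-0.26]],[[-4.54,-3.54,0],[0,0,-0.26]],[[-4.54,-3.54,0],[0,0,-0.26]],[[-4.54,-3.54,0],[0,0,-0.26]],[[-4.54,-3.54,0],[0,0,-0.26]]], "fingers": 0.2}}

```text
time: 14.8
tool_pos: [474.3, -368.7, 99.9]
tcp_rot: [180.0, -0.0, 86.2]
ft_force: [1.0, -0.6, 0.4]
finger_gap: 68.2
grip_force: 0.0
```

>>> {"name": "send_rows", "arguments": {"steps": [[[0,0,-1.2],[0,0,0]],[[0,0,-2.2],[0,0,0]],[[0,0,-2.9],[0,0,0]],[[0,0,-3.2],[0,0,0]],[[0,0,-3.2],[0,0,0]]]}}

```text
time: 15.42
tool_pos: [473.6, -369.2, 3.7]
tcp_rot: [-180.0, -0.0, 86.2]
ft_force: [0.2, -0.4, 0.4]
finger_gap: 68.5
grip_force: 0.0
```

>>> {"name": "send_rows", "arguments": {"steps": [[[0,0,0],[0,0,0]],[[0,0,0],[0,0,0]],[[0,0,0],[0,0,0]],[[0,0,0],[0,0,0]],[[0,0,0],[0,0,0]],[[0,0,0],[0,0,0]]], "fingers": 1}}

```text
time: 16.18
tool_pos: [474.5, -370.6, 5.7]
tcp_rot: [179.9, 0.1, 86.2]
ft_force: [-0.5, 1.0, 6.7]
finger_gap: 34.8
grip_force: 60.0
```

>>> {"name": "send_rows", "arguments": {"steps": [[[0,0,0.5],[0,0,0]],[[0,0,1.5],[0,0,0]],[[0,0,2.5],[0,0,0]],[[0,0,3],[0,0,0]],[[0,0,3],[0,0,0]]]}}

```text
time: 16.8
tool_pos: [474.2, -370.3, 95.5]
tcp_rot: [179.9, 0.1, 86.2]
ft_force: [-0.0, -0.8, -1.2]
finger_gap: 34.8
grip_force: 59.6
```

>>> {"name": "send_rows", "arguments": {"steps": [[[0.2,0.5,0],[0,0,0]],[[0.6,1.7,0],[0,0,0]],[[1.2,3.2,0],[0,0,0.01]],[[1.8,4.8,0],[0,0,0.01]],[[2.4,6.4,0],[0,0,0.02]],[[3,8,0],[0,0,0.03]],[[3.6,9.5,0],[0,0,0.04]],[[4.1,10.8,0],[0,0,0.04]],[[4.45,11.7,0],[0,0,0.04]],[[4.52,11.9,0],[0,0,0.04]]]}}

```text
time: 18.05
tool_pos: [608.0, -9.5, 92.0]
tcp_rot: [-179.8, -0.0, 88.6]
ft_force: [-0.1, -1.2, -1.7]
finger_gap: 34.9
grip_force: 59.6
```

>>> {"name": "send_rows", "arguments": {"steps": [[[0,0,0],[0,0,0]],[[0,0,-1],[0,0,0]],[[0,0,-1.8],[0,0,0]],[[0,0,-2.3],[0,0,0]],[[0,0,-2.55],[0,0,0]],[[0,0,-2.7],[0,0,0]],[[0,0,-2.8],[0,0,0]],[[0,0,-2.88],[0,0,0]],[[0,0,-2.88],[0,0,0]]]}}

```text
time: 19.18
tool_pos: [609.7, -12.6, 8.8]
tcp_rot: [179.9, 0.0, 88.5]
ft_force: [-3.0, 0.0, 5.2]
finger_gap: 34.9
grip_force: 60.1
```

>>> {"name": "send_rows", "arguments": {"steps": [[[0,0,0],[0,0,0]],[[0,0,0],[0,0,0]],[[0,0,0],[0,0,0]],[[0,0,0],[0,0,0]]], "fingers": 0.38}}

```text
time: 19.68
tool_pos: [609.0, -12.5, 7.5]
tcp_rot: [180.0, -0.0, 88.5]
ft_force: [-0.6, -0.5, 0.7]
finger_gap: 52.8
grip_force: 0.0
```

>>> {"name": "send_rows", "arguments": {"steps": [[[0,0,0.7],[0,0,0]],[[0,0,2],[0,0,0]],[[0,0,3.08],[0,0,0]],[[0,0,3.08],[0,0,0]]]}}

```text
time: 20.18
tool_pos: [612.3, -12.8, 105.7]
tcp_rot: [179.5, 0.0, 88.5]
ft_force: [0.4, -0.4, 0.5]
finger_gap: 52.8
grip_force: 0.0
```

>>> {"name": "send_rows", "arguments": {"steps": [[[-5.92,6.82,0],[0,0,0.124]],[[-5.92,6.82,0],[0,0,0.124]],[[-5.92,6.82,0],[0,0,0.124]],[[-5.92,6.82,0],[0,0,0.124]],[[-5.92,6.82,0],[0,0,0.124]],[[-5.92,6.82,0],[0,0,0.124]],[[-5.92,6.82,0],[0,0,0.124]]], "fingers": 0.2}}

```text
time: 21.05
tool_pos: [431.9, 191.6, 100.1]
tcp_rot: [180.0, 0.0, 95.6]
ft_force: [0.4, 0.1, 0.9]
finger_gap: 68.5
grip_force: 0.0
```

>>> {"name": "send_rows", "arguments": {"steps": [[[0,0,-1.2],[0,0,0]],[[0,0,-2.2],[0,0,0]],[[0,0,-2.9],[0,0,0]],[[0,0,-3.2],[0,0,0]],[[0,0,-3.2],[0,0,0]]]}}

```text
time: 21.68
tool_pos: [431.5, 191.4, 3.6]
tcp_rot: [-179.9, 0.0, 95.5]
ft_force: [-0.1, -0.0, 0.7]
finger_gap: 67.9
grip_force: 0.0
```

>>> {"name": "send_rows", "arguments": {"steps": [[[0,0,0],[0,0,0]],[[0,0,0],[0,0,0]],[[0,0,0],[0,0,0]],[[0,0,0],[0,0,0]],[[0,0,0],[0,0,0]],[[0,0,0],[0,0,0]]], "fingers": 1}}

```text
time: 22.42
tool_pos: [432.6, 192.4, 5.5]
tcp_rot: [179.9, -0.0, 95.6]
ft_force: [-1.1, -1.9, 6.2]
finger_gap: 35.4
grip_force: 59.5
```

>>> {"name": "send_rows", "arguments": {"steps": [[[0,0,0.5],[0,0,0]],[[0,0,1.5],[0,0,0]],[[0,0,2.5],[0,0,0]],[[0,0,3],[0,0,0]],[[0,0,3],[0,0,0]]]}}

```text
time: 23.05
tool_pos: [432.5, 192.5, 95.5]
tcp_rot: [179.8, -0.0, 95.6]
ft_force: [-0.2, 0.0, -1.0]
finger_gap: 35.4
grip_force: 60.3
```

>>> {"name": "send_rows", "arguments": {"steps": [[[0.4,-0.3,0],[0,0,-0.01]],[[1.1,-0.9,0],[0,0,-0.03]],[[2,-1.6,0],[0,0,-0.05]],[[3,-2.4,0],[0,0,-0.07]],[[4,-3.2,0],[0,0,-0.09]],[[4.9,-4,0],[0,0,-0.11]],[[5.6,-4.5,0],[0,0,-0.124]],[[5.9,-4.8,0],[0,0,-0.124]],[[5.97,-4.84,0],[0,0,-0.124]]]}}

```text
time: 24.18
tool_pos: [610.1, 46.1, 92.6]
tcp_rot: [-179.9, 0.0, 88.4]
ft_force: [0.5, 0.5, -1.2]
finger_gap: 35.2
grip_force: 60.3
```

>>> {"name": "send_rows", "arguments": {"steps": [[[0,0,0],[0,0,0]],[[0,0,-1],[0,0,0]],[[0,0,-1.8],[0,0,0]],[[0,0,-2.3],[0,0,0]],[[0,0,-2.55],[0,0,0]],[[0,0,-2.7],[0,0,0]],[[0,0,-2.8],[0,0,0]],[[0,0,-2.88],[0,0,0]],[[0,0,-2.88],[0,0,0]]]}}

```text
time: 25.3
tool_pos: [611.1, 46.9, 8.5]
tcp_rot: [179.9, -0.0, 88.4]
ft_force: [-3.4, -0.1, 4.4]
finger_gap: 35.4
grip_force: 60.8
```

>>> {"name": "send_rows", "arguments": {"steps": [[[0,0,0],[0,0,0]],[[0,0,0],[0,0,0]],[[0,0,0],[0,0,0]],[[0,0,0],[0,0,0]]], "fingers": 0.38}}

```text
time: 25.8
tool_pos: [610.5, 46.9, 7.4]
tcp_rot: [-180.0, -0.0, 88.5]
ft_force: [0.2, 1.2, -0.7]
finger_gap: 52.8
grip_force: 0.0
```

>>> {"name": "send_rows", "arguments": {"steps": [[[0,0,0.7],[0,0,0]],[[0,0,2],[0,0,0]],[[0,0,3.08],[0,0,0]],[[0,0,3.08],[0,0,0]]]}}

```text
time: 26.3
tool_pos: [613.8, 46.9, 105.7]
tcp_rot: [179.5, -0.0, 88.5]
ft_force: [0.6, 0.0, 0.6]
finger_gap: 53.0
grip_force: 0.0
```

>>> {"name": "send_rows", "arguments": {"steps": [[[-6.06,-8.01,0],[0,0,0]],[[-6.06,-8.01,0],[0,0,0]],[[-6.06,-8.01,0],[0,0,0]],[[-6.06,-8.01,0],[0,0,0]],[[-6.06,-8.01,0],[0,0,0]],[[-6.06,-8.01,0],[0,0,0]],[[-6.06,-8.01,0],[0,0,0]],[[-6.06,-8.01,0],[0,0,0]]], "fingers": 0.08}}

```text
time: 27.3
tool_pos: [429.3, -192.5, 99.9]
tcp_rot: [180.0, -0.0, 88.5]
ft_force: [-0.1, -0.0, -0.1]
finger_gap: 78.6
grip_force: 0.0
```

>>> {"name": "send_rows", "arguments": {"steps": [[[0,0,-0.9],[0,0,0]],[[0,0,-1.6],[0,0,0]],[[0,0,-2.2],[0,0,0]],[[0,0,-2.66],[0,0,0]],[[0,0,-2.66],[0,0,0]]]}}

```text
time: 27.92
tool_pos: [428.1, -192.3, 18.9]
tcp_rot: [-179.9, -0.1, 88.5]
ft_force: [-0.2, -0.4, -0.4]
finger_gap: 78.5
grip_force: 0.0
```

>>> {"name": "send_rows", "arguments": {"steps": [[[0,0,0],[0,0,0]],[[0,0,0],[0,0,0]],[[0,0,0],[0,0,0]],[[0,0,0],[0,0,0]],[[0,0,0],[0,0,0]],[[0,0,0],[0,0,0]]], "fingers": 1}}

```text
time: 28.68
tool_pos: [429.4, -193.9, 21.5]
tcp_rot: [179.9, 0.0, 88.4]
ft_force: [-2.4, 1.5, 6.3]
finger_gap: 41.6
grip_force: 61.0
```

>>> {"name": "send_rows", "arguments": {"steps": [[[0,0,0.5],[0,0,0]],[[0,0,1.5],[0,0,0]],[[0,0,2.5],[0,0,0]],[[0,0,3],[0,0,0]],[[0,0,3],[0,0,0]]]}}

```text
time: 29.3
tool_pos: [429.6, -194.0, 111.5]
tcp_rot: [179.9, 0.1, 88.5]
ft_force: [-0.5, -0.8, -4.4]
finger_gap: 41.4
grip_force: 61.9
```

>>> {"name": "send_rows", "arguments": {"steps": [[[0.2,0.6,0],[0,0,0]],[[0.7,1.8,0],[0,0,0]],[[1.4,3.5,0],[0,0,0]],[[2.1,5.3,0],[0,0,0]],[[2.8,7.1,0],[0,0,0]],[[3.6,8.9,0],[0,0,0]],[[4.3,10.7,0],[0,0,0]],[[5,12.4,0],[0,0,0]],[[5.5,13.6,0],[0,0,0]],[[5.64,14.07,0],[0,0,0]]]}}

```text
time: 30.55
tool_pos: [597.1, 230.6, 107.7]
tcp_rot: [-179.8, 0.0, 88.6]
ft_force: [0.1, -1.2, -4.3]
finger_gap: 41.8
grip_force: 61.9
```

>>> {"name": "send_rows", "arguments": {"steps": [[[0,0,0],[0,0,0]],[[0,0,-1],[0,0,0]],[[0,0,-1.8],[0,0,0]],[[0,0,-2.3],[0,0,0]],[[0,0,-2.55],[0,0,0]],[[0,0,-2.7],[0,0,0]],[[0,0,-2.8],[0,0,0]],[[0,0,-2.88],[0,0,0]],[[0,0,-2.88],[0,0,0]]]}}

```text
time: 31.68
tool_pos: [598.5, 228.9, 24.5]
tcp_rot: [179.9, -0.0, 88.5]
ft_force: [-1.3, -0.0, -0.4]
finger_gap: 41.5
grip_force: 62.2
```

>>> {"name": "send_rows", "arguments": {"steps": [[[0,0,0],[0,0,0]],[[0,0,0],[0,0,0]],[[0,0,0],[0,0,0]],[[0,0,0],[0,0,0]]], "fingers": 0.15}}

```text
time: 32.17
tool_pos: [598.0, 228.7, 23.8]
tcp_rot: [180.0, -0.0, 88.5]
ft_force: [-0.6, 0.5, -0.6]
finger_gap: 72.8
grip_force: 0.0
```

>>> {"name": "send_rows", "arguments": {"steps": [[[0,0,0.7],[0,0,0]],[[0,0,1.5],[0,0,0]],[[0,0,2.8],[0,0,0]],[[-2,4,4.5],[0,0,0]],[[-4,8,4.5],[0,0,0]],[[-5,9,4.5],[0,0,0]],[[-5,9,4.5],[0,0,0]],[[-5,9,4.5],[0,0,0]]]}}

```text
time: 33.17
tool_pos: [448.2, 498.6, 160.9]
tcp_rot: [179.9, -0.1, 88.4]
ft_force: [-0.1, -0.1, -0.3]
finger_gap: 72.5
grip_force: 0.0
```

```bash
python3 - <<'E'
from h import *
a=snapshot("top");b=snapshot("scene")
save("end",np.hstack([cv2.resize(s["img"],None,fx=1.95,fy=1.95,interpolation=cv2.INTER_CUBIC)[180:560,200:600] if i==0 else cv2.resize(s["img"],None,fx=1.95,fy=1.95,interpolation=cv2.INTER_CUBIC)[220:600,200:600] for i,s in enumerate((a,b))]))
print([fit(s,"sleeve",(598,228.6),[0],45,3) for s in (a,b)])
E
```

```text
[array([5.9925e+02, 2.3089e+02, 6.4000e+00, 7.0000e-02]), array([5.9794e+02, 2.3067e+02, 2.0440e+01, 7.0000e-02])]
```

View pics/end.png

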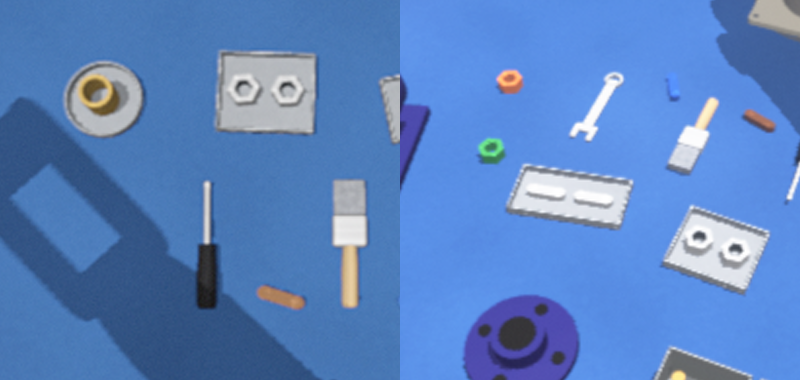

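The sleeve stands upright in the dish, at (97,95) in the left crop. Both nuts lie flat in the wide tray, both keys lie flat end to end in the long tray, and the tools haven't moved. Handing in.

```bash
python3 -c "
from h import *
print(order.hand_in())"
```

```text
the job is handed in; nothing more can be done
None
```

Both keys lie in the long tray, both nuts in the wide tray and the sleeve stands upright in the round dish; the spanner and screwdriver are where they were, and the job was handed in at about 33 s of the 120 s, with no verdict returned.

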